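Pack the clay beaker and tip the case lid shut

TASK

Stand the small straight-sided clay beaker upright in the empty half of the open wooden case, setting it down rather than dropping it. Then tip the case's lid forward past upright, take the hand away and let the lid fall shut by its own weight: do not press it or follow it down. Do not knock over the jug or the jar.

Things in the scene. Friction and masses are not known exactly. Their poses are not given: they have to be found in the camera images.
- beaker: The small open clay beaker standing on the table, 60 mm tall; its straight side is 54 mm across from 12 to 55 mm above its foot, the rim 57 mm, the foot 48 mm, wall 5 mm; about 120 g. Loose. Origin at the centre of its underside, z up its axis. It may stand left or right of the case, in turn with the jug.
- case: Fixed open plywood case, 180 (x) by 300 (y) by 100 mm high, walls and floor 6 mm. Origin at the centre of its underside, on the table; x points away from the robot to the hinged side (yaw within 0.2 rad). A 6 mm partition at y = 0, 80 mm high, makes two halves, each 168 (x) by 141 mm (y) inside, centred at y = +74 and -74 mm. The +y half holds the jar; the -y half is empty.
- lid (a joint): Lid angle: 0 shut, level on the rim; 1.57 upright; 1.9 fully open, where it starts, resting on a stop and leaning away from the robot. Plywood board 180 by 300 by 12 mm, about 0.3 kg, on a free hinge with light damping, no spring: below about 1.5 it falls shut by itself in about a second, above 1.65 it falls back open. About 1 N at its free edge moves it.
- lid_hinge (a point): Point on the hinge line, mid-width, on the case's far rim: 90 mm along x from the case's origin and 100 mm above the table. The hinge line runs along the case's y axis. The point turns with the lid.
- lid_edge (a point): Middle of the lid's free edge, at the corner with its outer face (on top when shut, facing away from the robot when open): 180 mm from the hinge line along the board and 12 mm off it. When fully open it is about 275 mm above the table. The edge runs 150 mm either side of it along the case's y axis.
- lamp: Fixed light bar just behind the open lid's edge: level bar 500 mm along y, 24 (x) by 22 mm, underside 378 mm above the table, on 14 mm posts at y = +245 and -245 mm. Origin on the table under the bar's middle; heading as the case. It bars a hand pointing straight down from getting behind the lid: lean the hand 30 to 45 degrees back towards the robot, fingers over the lid's edge and under the bar.
- jar: Round-bellied clay jar, 78 mm tall and 78 mm across, standing in the +y half of the case. Loose; leave it standing there. Origin at the centre of its underside, z up its axis.
- jug: Tall narrow-necked clay jug, 135 mm tall and 88 mm across the belly, standing on the table on the other side of the case from the beaker. Loose; leave it standing. Origin at the centre of its underside, z up its axis.
Things that resemble listed ones, but are neither listed nor needed, are in the scene too. Leave any turquoise look-alike of the beaker alone.

How it is judged (in metres and radians):
On the way, in this order (a step that is already met when the one before it is completed fails the run):
1. the beaker stands upright on the floor of the case's empty half, let go (x of beaker in the frame of case between -0.06 and 0.06 m and y of beaker in the frame of case between -0.13 and -0.025 m and z of beaker in the frame of case below 0.014 m and angle between beaker's own z axis and vertical below 0.15 rad and contact force between the fingers and beaker below 0.05 N and linear speed of beaker below 0.03 m/s), for 0.2 s.
2. the lid has been brought past upright, on its way shut (value of joint lid below 1.4 rad), for 0.05 s.
3. the lid is shut (value of joint lid below 0.03 rad), for 0.2 s.
At the end, for the whole second after the job is handed in: Lid shut (below 0.03 rad); beaker let go, at rest and upright (0.15 rad) on the floor of the -y half of the case, its centre 25 to 130 mm from the partition and within 60 mm of mid-case along x; jar upright on the floor of the +y half; jug upright (0.3 rad) (all of step 1 and y of jar in the frame of case above 0.02 m and z of jar in the frame of case below 0.014 m and angle between jar's own z axis and vertical below 0.15 rad and value of joint lid below 0.03 rad and angle between jug's own z axis and vertical below 0.3 rad); the robot touches nothing.
It fails at once if the hand touches the lid when it is less than 0.6 rad from shut: pressing it or following it down (value of joint lid below 0.6 rad and contact force between any of the fingers, the arm and lid above 0.5 N).
It fails at once if the beaker is dropped (moves faster than 0.9 m/s with no finger on it) (linear speed of beaker above 0.9 m/s and contact force between the fingers and beaker below 0.05 N).
It fails at once if the jug or the jar is knocked over (tilted more than 0.6 rad) (angle between any of jug, jar's own z axis and vertical above 0.6 rad).
It also fails if it takes over 61 s, if anything falls off the work surface, if the arm or the gripper's body presses on something with over 40 N, if the wrist force passes 120 N, or if a joint passes its speed limit or range.

ROBOT

A 7-joint arm with a two-finger parallel gripper is mounted at the origin on the work surface. World frame = base frame: x ahead of the robot, y to its left, z up, the work surface at z = 0. Lengths are in mm, angles in rad, forces in N, time in s.
With the tool pointing down it reaches from about 425 to 875 mm from the base axis. Payload 9.9 kg.
Tool frame: the origin (TCP) lies midway between the tips of the shut fingers; the grasp point (between the pads) lies 19 mm behind it; z points along the fingers, y is the direction in which the jaws open and shut (so a half turn about z gives the same grasp; the last joint's range is limited). The gripper opens to 85 mm and grips with 20 to 120 N. Pads are 22 mm wide; open, the fingers measure 114 mm over their backs; the gripper's body (76 mm by 85 mm) begins 54 mm behind the grasp point. The pads swing forward as they close: fully open they stand 13 mm farther back than shut.
Start: joints at [1.181, 0.576, 0.025, 1.437, -0.015, 1.129, -0.057], TCP at [203.217, -643.685, 205.389] pointing down, gripper open.
Joint ranges: [-2.76, 2.76], [-0.34, 2.15], [-1.52, 1.57], [0.19, 2.46], [-1.09, 4.23], [0.17, 1.99], [-2.82, 2.82]. Speed limits (rad/s): [2.22, 2.22, 3.01, 3.01, 3.14, 3.14, 3.14].

INTERFACE

Orientations are given as a rotation vector (axis times angle).
In Python, from bench import ctrl, optics gives the robot as it stands. The module is installed in compiled form; this text tells all that it offers.
- The arm moves only by the tool step_arm, never from a script. Its argument "plan" is a list of rows, each a list of 7 numbers: the finger opening in mm, from 0 to 85.4, then the shift along the tool's x, y, z in mm, then the turn, a rotation vector about the tool's x, y, z in rad. In form: [[fingers, x, y, z, rx, ry, rz], ...]. A call has exactly 10 rows; each row is the pose to reach, as a shift and turn from the pose measured when the call began, along the tool's axes at that moment; what a row does not reach only later rows make up. A row lasts 1/10 s, in which the tool goes at most 50 mm and 8.59 degrees, less where a joint would pass 70% of its speed; a pose out of reach is approached as far as the arm can. A call with a gripper value outside its range is refused whole. The fingers move at their own pace and stop on an object; "newtons" is the grip in N (left out, the last holds). Time passes only in rows, so rows that repeat a pose let the fingers close, or fill a call up. It gives the time, the measured TCP pose, the force and the opening at its end, in the units of the state.
- ctrl.observe(): the state, without advancing time (a new reading comes with each control period).
- optics.grab_frame(name): name is "scene" or "side" or "wrist"; returns a dict with "image" (384x512x3 uint8, red, green, blue), "K" (3x3 intrinsics, pixels), "rvec" (rotation vector, rad) and "tvec" (3), from world to camera coordinates, as OpenCV has them. Camera axes: x right, y down, z forward; pixel columns grow to the right and rows downward; lengths in mm; the calibration is good to about 2 mm. The wrist camera is an equidistant fisheye: a pixel r from the principal point sees the ray r / f radians off the axis. A picture is of the moment at which its call begins. There is no depth.
- ctrl.close_job(): hands the job in, once; it reports no verdict.
The state is a dict: "time_s": time; "qpos": joint angles; "dq": joint speeds; "joint_torque": joint torques, N m; "tcp_pos": TCP position; "tool_rot": TCP orientation; "force": force on the tool from outside, world axes, zero at the start; "moment": the same for the moment, N m; "gripper_width": finger opening in mm.
Only numpy, scipy, OpenCV 4.12 (cv2) and the standard library are available. Lean on these libraries where they do the work, as an engineer would, in place of code of your own. Each camera call takes 0.05 s, during which the arm holds its last target.

## Working session

There is one attempt and no reset: what is moved stays moved. The work goes in short steps, Python scripts to look and compute and a tool call to move; the robot and the scene stay as the last step left them, time stands still between calls to the robot, and variables do not carry over. Pictures are saved under pics/ and viewed, and the job is handed in when it is done.

Besides the shell and the picture viewer there is one more tool, called after "Emit:" as name([rows], argument=value, ...), one row to a line, values as JSON. step_arm: Moves the arm, as the interface text tells. Its arguments: {"type":"object","properties":{"plan":{"type":"array","items":{"type":"array","items":{"type":"number"}}},"newtons":{"type":"number"}},"required":["plan"]}

```bash
mkdir -p pics
python3 - <<'E'
from bench import ctrl, optics
import cv2,pickle
s=ctrl.observe();print(s)
for n in ["scene","side","wrist"]:
    f=optics.grab_frame(n);pickle.dump(f,open(f"f_{n}.pkl","wb"));cv2.imwrite(f"pics/{n}0.png",f["image"][:,:,::-1]);print(n,f["K"],f["rvec"],f["tvec"])
E
```

```text
{'time_s': 0.0, 'qpos': array([ 1.18120655,  0.57653196,  0.02481193,  1.43790783, -0.01502512,
        1.12899032, -0.05648346]), 'dq': array([ 0.00070504, -0.00077404, -0.00158948, -0.00011894,  0.00191019,
        0.00099031, -0.00094261]), 'joint_torque': array([ 2.26778966e-04, -7.65767813e+01,  2.25047439e+00, -2.85963285e+01,
        1.53135869e-02,  1.27767542e-02,  9.94496048e-06]), 'tcp_pos': array([ 203.08778547, -643.20594662,  204.54211746]), 'tool_rot': array([-3.10331979e+00, -4.78320139e-01,  4.67146466e-04]), 'force': array([-0.35598828,  0.94938385, -0.50905027]), 'moment': array([ 0.01704143, -0.01848423, -0.0278011 ]), 'gripper_width': 85.55262254723158}
scene [[419.77902191   0.         259.18869346]
 [  0.         419.77902191 192.41776734]
 [  0.           0.           1.        ]] [ 2.3092068   1.11836459 -0.36972414] [-321.03950748 -303.25264119 1682.24858138]
side [[461.83513192   0.         252.43129666]
 [  0.         461.83513192 195.30400706]
 [  0.           0.           1.        ]] [ 0.99475289 -2.47754836  1.05823146] [ 401.52100331  370.2289778  1304.90492197]
wrist [[297.31863964   0.         256.25233314]
 [  0.         297.31863964 187.64908125]
 [  0.           0.           1.        ]] [-2.30792046  1.69027218  0.28551144] [-674.61039283  -42.8439517   382.23747427]
```

View pics/scene0.png

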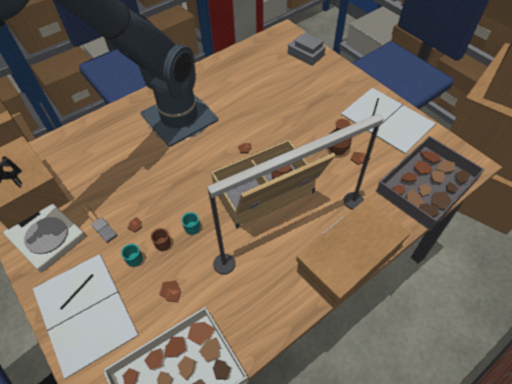

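View pics/side0.png

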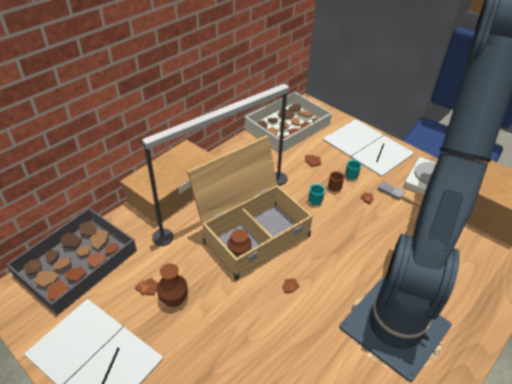

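View pics/wrist0.png

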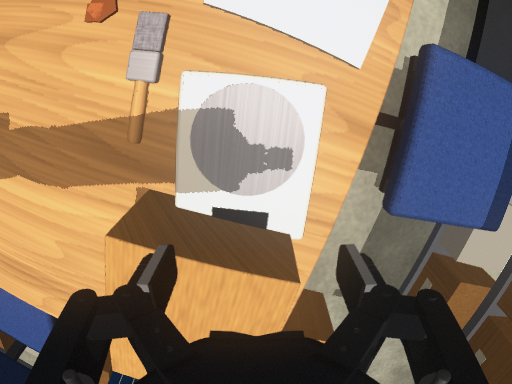

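The scene view shows the brown beaker at (161,239) between turquoise ones at (132,255) and (191,223). In the side view it is at (336,181). The jug is on the case's other side, and the jar is in the case's near-left half.

```bash
cat > h.py <<'E'
import numpy as np,cv2,pickle
from scipy.spatial.transform import Rotation as R
def ray(f,uv):
    K=f["K"];Rm=cv2.Rodrigues(np.array(f["rvec"],float))[0];t=np.array(f["tvec"],float).ravel()
    d=Rm.T@np.linalg.solve(K,np.array([uv[0],uv[1],1.]));return -Rm.T@t,d/np.linalg.norm(d)
def onz(f,uv,z):
    c,d=ray(f,uv);return c+d*(z-c[2])/d[2]
def tri(f,a,g,b):
    c1,d1=ray(f,a);c2,d2=ray(g,b)
    s=np.linalg.lstsq(np.stack([d1,-d2],1),c2-c1,rcond=None)[0]
    p,q=c1+s[0]*d1,c2+s[1]*d2;return (p+q)/2,np.linalg.norm(p-q)
def proj(f,P):
    return cv2.projectPoints(np.array(P,float).reshape(-1,3),np.array(f["rvec"],float),np.array(f["tvec"],float),f["K"],None)[0].reshape(-1,2)
def load(n): return pickle.load(open(n,"rb"))
E
python3 - <<'E'
from h import *
for n,(x,y,w,h) in {"scene":(110,195,100,75),"side":(290,150,80,60)}.items():
    im=load(f"f_{n}.pkl")["image"][y:y+h,x:x+w]
    cv2.imwrite(f"pics/{n}_b.png",cv2.resize(im,(w*8,h*8)if w*8<=800 else None,interpolation=cv2.INTER_CUBIC)[:,:,::-1])
for n,(x,y,w,h) in {"scene":(205,110,135,120),"side":(185,130,135,150)}.items():
    im=load(f"f_{n}.pkl")["image"][y:y+h,x:x+w]
    cv2.imwrite(f"pics/{n}_c.png",cv2.resize(im,(w*4,h*4),interpolation=cv2.INTER_CUBIC)[:,:,::-1])
E
```

```text
(no output)
```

View pics/scene_b.png

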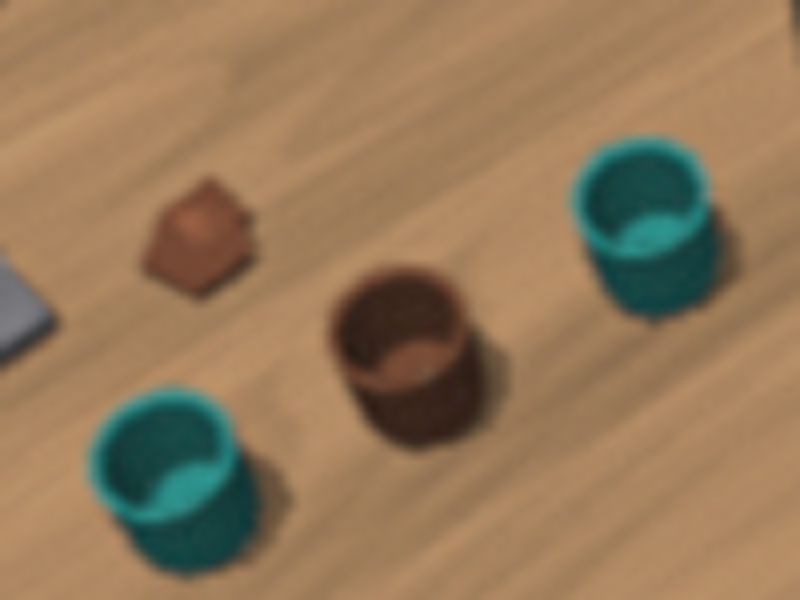

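View pics/side_b.png

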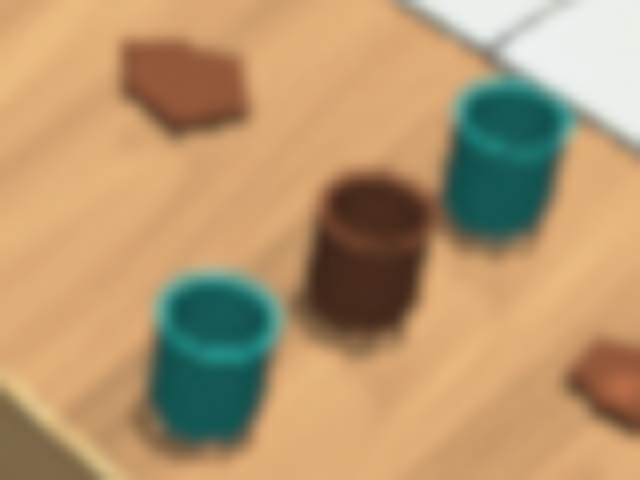

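View pics/scene_c.png

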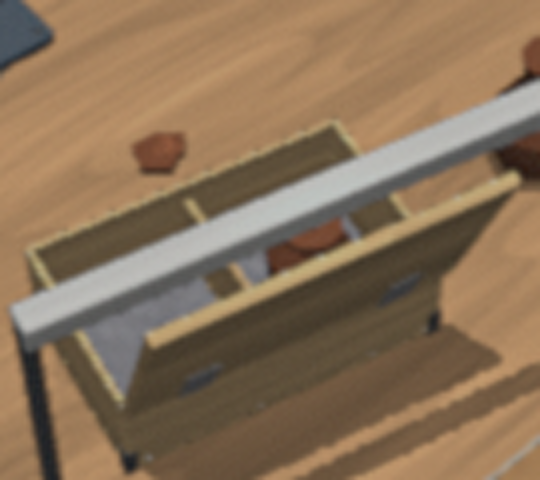

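View pics/side_c.png

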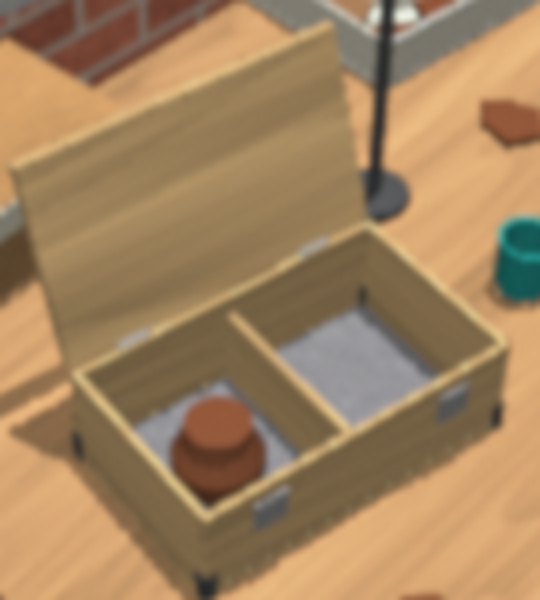

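Run:
```python
from h import *
np.set_printoptions(precision=1,suppress=True)
sc,sd=load("f_scene.pkl"),load("f_side.pkl")
def px(p,k,o): return [(p[0]+.5)/k-.5+o[0],(p[1]+.5)/k-.5+o[1]]
b=lambda p:px(p,8,(110,195)); d=lambda p:px(p,8,(290,150)); c=lambda p:px(p,4,(205,110)); e=lambda p:px(p,4,(185,130))
for nm,a,g in [("beaker",(400,328),(376,212)),("turqA",(165,457),(515,120)),("turqB",(642,197),(218,318))]:
    print(nm,onz(sc,b(a),60),onz(sd,d(g),60),tri(sc,b(a),sd,d(g)))
C={}
for nm,g in [("NR",(505,345)),("NL",(207,518)),("FL",(75,373)),("FR",(372,227))]:
    C[nm]=onz(sd,e(g),100);print(nm,C[nm])
for nm,a in [("NR",(28,250)),("NL",(335,122))]: print("scene",nm,onz(sc,c(a),100))
print("lens",*[np.linalg.norm(C[i]-C[j]) for i,j in [("NR","NL"),("NL","FL"),("FL","FR"),("FR","NR")]])
print("cen",sum(C.values())/4)
v=C["NL"]-C["NR"]+C["FL"]-C["FR"];print("yaw",np.arctan2(-v[0],v[1]))
v=C["FR"]-C["NR"]+C["FL"]-C["NL"];print("yaw",np.arctan2(v[1],v[0]))
for nm,a,g in [("lidR",(150,345),(335,30)),("lidL",(518,180),(15,165))]:print(nm,tri(sc,c(a),sd,e(g)))
```

```text
beaker [ 463.3 -346.5   60. ] [ 460.4 -345.    60. ] (array([ 461.7, -346.5,   58.1]), np.float64(0.9245827871615163))
turqA [ 456.5 -444.5   60. ] [ 452.  -443.2   60. ] (array([ 453.9, -445. ,   57.3]), np.float64(2.069575370656082))
turqB [ 471.4 -240.9   60. ] [ 468.9 -239.3   60. ] (array([ 470. , -240.7,   58.2]), np.float64(0.5644017495396175))
NR [384.6 -90.9 100. ]
NL [433.  196.8 100. ]
FL [606.2 167.6 100. ]
FR [ 550.3 -120.3  100. ]
scene NR [386.2 -93.9 100. ]
scene NL [436.3 196.8 100. ]
lens 291.7798989580119 175.64811096507574 293.3568220678789 168.31771427462272
cen [493.5  38.3 100. ]
yaw -0.17917561898103967
yaw -0.17130842716757894
lidR (array([ 619.2, -136.1,  261.9]), np.float64(4.535371887181037))
lidL (array([672.4, 156.5, 267.3]), np.float64(2.765911843875983))
```

```bash
cat >> h.py <<'E'
CASE=np.array([497.,37.,0]);YAW=-0.175
RC=R.from_euler('z',YAW)
def c2w(p): return CASE+RC.apply(np.array(p,float))
def w2c(p): return RC.inv().apply(np.array(p,float)-CASE)
def rel(s,pos,rot): # target in tool frame
    r=R.from_rotvec(s["tool_rot"]);return r.inv().apply(np.array(pos)-s["tcp_pos"]),(r.inv()*rot).as_rotvec()
def down(jaw): # pointing down, tool y along world angle jaw
    y=np.array([np.cos(jaw),np.sin(jaw),0]);z=np.array([0,0,-1.]);return R.from_matrix(np.stack([np.cross(y,z),y,z],1))
E
python3 - <<'E'
from h import *
from bench import ctrl
np.set_printoptions(precision=3,suppress=True)
sc,sd=load("f_scene.pkl"),load("f_side.pkl")
for a,g in [((213,188),(148,142)),((380,121),(287,90))]:
    p,e=tri(sc,a,sd,g);print("lamp",p,e,w2c(p))
for p in [(619,-136,262),(672,156.5,267)]:print(w2c(p))
s=ctrl.observe();r=R.from_rotvec(s["tool_rot"]);print(r.as_matrix())
for j in(-.085,np.pi-.085):
    print(rel(s,(462,-346,120),down(j)))
print(c2w((-5,-76,0)))
E
```

```text
lamp [705.678  -9.989 319.056] 447.2364334549705 [213.672  -9.939 319.056]
lamp [661.782  16.813 517.038] 354.7232114572011 [165.78    8.811 517.038]
[ 150.257 -149.116  262.   ]
[151.521 148.144 267.   ]
[[ 0.954  0.301 -0.   ]
 [ 0.301 -0.954  0.001]
 [-0.    -0.001 -1.   ]]
(array([ 336.411, -205.493,   84.972]), array([-0.001, -0.001, -1.18 ]))
(array([ 336.411, -205.493,   84.972]), array([-0.001,  0.001,  1.962]))
[478.844 -36.969   0.   ]
```

Emit:
step_arm([
  [85, 50, -30, 8, 0, 0, -0.13],
  [85, 90, -55, 20, 0, 0, -0.26],
  [85, 130, -80, 30, 0, 0, -0.4],
  [85, 170, -105, 40, 0, 0, -0.54],
  [85, 210, -130, 50, 0, 0, -0.68],
  [85, 250, -155, 60, 0, 0, -0.82],
  [85, 290, -180, 70, 0, 0, -0.96],
  [85, 320, -195, 80, 0, 0, -1.08],
  [85, 336.4, -205.5, 85, 0, 0, -1.18],
  [85, 336.4, -205.5, 85, 0, 0, -1.18],
], newtons=30)

```text
time_s: 1.15
tcp_pos: [464.0, -342.4, 119.1]
tool_rot: [-2.303, -2.132, -0.004]
force: [-0.1, 0.3, -0.5]
gripper_width: 85.0
```

Run:
```python
from h import *
from bench import ctrl,optics
np.set_printoptions(precision=3,suppress=True)
f=optics.grab_frame("wrist");pickle.dump(f,open("f_w1.pkl","wb"));cv2.imwrite("pics/w1.png",f["image"][:,:,::-1])
g=optics.grab_frame("scene");cv2.imwrite("pics/s1.png",g["image"][:,:,::-1])
s=ctrl.observe();print(s["time_s"],s["tcp_pos"],s["tool_rot"],s["qpos"],s["force"])
sc,sd=load("f_scene.pkl"),load("f_side.pkl")
for a,g in [((213,188),(287,90)),((380,121),(148,142))]:
    p,e=tri(sc,a,sd,g);print("lamp",p,e,w2c(p))
print(rel(s,(462,-346,20),down(-.085)))
```

```text
1.25 [ 461.617 -346.151  119.763] [-2.314 -2.122  0.   ] [ 0.768  0.532 -0.312  1.802  0.21   0.842  0.269] [-0.962 -0.761 -1.156]
lamp [ 631.84  -226.902  390.633] 8.308527453502144 [ 178.728 -236.395  390.633]
lamp [728.683 242.959 391.493] 8.17889803058428 [192.285 243.151 391.493]
(array([ 0.068,  0.501, 99.763]), array([-0.001, -0.001, -0.001]))
```

View pics/w1.png

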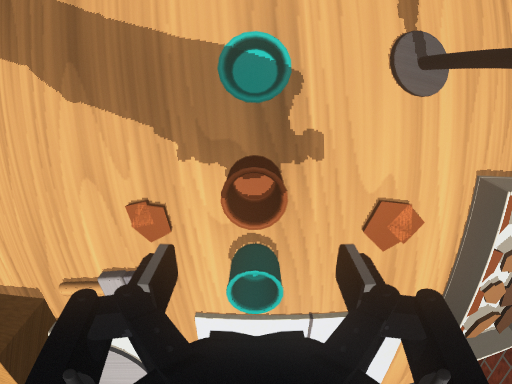

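Run:
```python
from h import *
f=load("f_w1.pkl")
Rm=cv2.Rodrigues(np.array(f["rvec"],float))[0];t=np.array(f["tvec"],float).ravel();K=f["K"]
def fr(u,v,z):
    a=np.array([u-K[0,2],v-K[1,2]]);th=np.hypot(*a)/K[0,0];a=a/np.hypot(*a)
    d=Rm.T@np.array([a[0]*np.sin(th),a[1]*np.sin(th),np.cos(th)]);c=-Rm.T@t
    return c+d*(z-c[2])/d[2]
print(fr(254,197,60),fr(222,197,60),fr(287,197,60),fr(256,285,60),fr(254,68,60))
```

```text
[ 462.38736755 -345.14507989   60.        ] [ 436.00270302 -343.1554631    60.        ] [ 489.55411356 -347.2606555    60.        ] [ 457.10428448 -435.11525903   60.        ] [ 470.43605271 -242.30565706   60.        ]
```

Beaker at (462,-346), confirmed by three views, with a rim width of about 54–57 mm. I'm descending straight down.

Emit:
step_arm([
  [85, 0, 0.5, 20, 0, 0, 0],
  [85, 0, 0.5, 42, 0, 0, 0],
  [85, 0, 0.5, 64, 0, 0, 0],
  [85, 0, 0.5, 84, 0, 0, 0],
  [85, 0, 0.5, 96, 0, 0, 0],
  [85, 0, 0.5, 102, 0, 0, 0],
  [85, 0, 0.5, 102, 0, 0, 0],
  [40, 0, 0.5, 102, 0, 0, 0],
  [40, 0, 0.5, 102, 0, 0, 0],
  [40, 0, 0.5, 102, 0, 0, 0],
], newtons=30)

```text
time_s: 2.25
tcp_pos: [462.5, -346.6, 19.0]
tool_rot: [2.315, 2.123, 0.0]
force: [-1.8, 0.1, 6.2]
gripper_width: 53.5
```

Emit:
step_arm([
  [40, 0, 0, 0, 0, 0, 0],
  [40, 0, 0, 0, 0, 0, 0],
  [40, 0, 0, 0, 0, 0, 0],
  [40, 0, 0, -10, 0, 0, 0],
  [40, 0, 0, -30, 0, 0, 0],
  [40, 0, 0, -55, 0, 0, 0],
  [40, 0, 0, -80, 0, 0, 0],
  [40, 0, 0, -105, 0, 0, 0],
  [40, 0, 0, -125, 0, 0, 0],
  [40, 0, 0, -130, 0, 0, 0],
])

```text
time_s: 3.25
tcp_pos: [463.5, -347.1, 151.8]
tool_rot: [2.313, 2.121, 0.002]
force: [-1.2, -0.5, -2.0]
gripper_width: 53.4
```

Run:
```python
from h import *
from bench import ctrl,optics
np.set_printoptions(precision=3,suppress=True)
f=optics.grab_frame("wrist");cv2.imwrite("pics/w2.png",f["image"][:,:,::-1])
g=optics.grab_frame("side");cv2.imwrite("pics/d2.png",g["image"][:,:,::-1])
s=ctrl.observe();print(s["time_s"],s["tcp_pos"],s["tool_rot"],s["gripper_width"],s["force"])
t=c2w((-5,-76,0));
print(rel(s,(t[0],t[1],150),down(-.13)))
```

```text
3.35 [ 462.674 -346.767  149.696] [2.315 2.122 0.   ] 53.625299817153625 [ 0.827 -0.173 -1.996]
(array([310.036, -10.691,  -0.54 ]), array([0.001, 0.001, 0.043]))
```

View pics/d2.png

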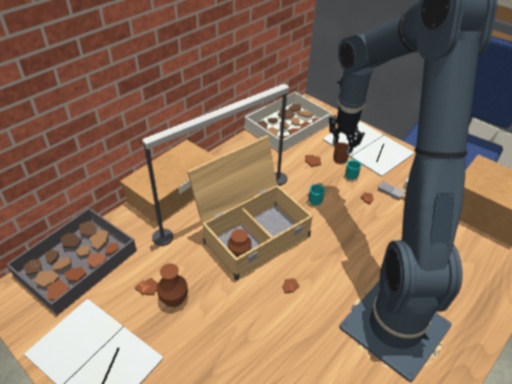

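View pics/w2.png

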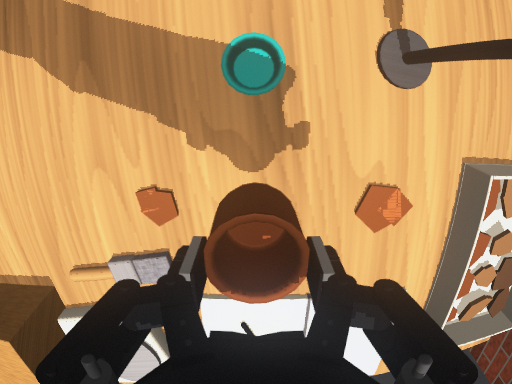

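Beaker held (opening 53.6 mm), upright, with its rim between the pads. I'm carrying it over the empty half.

Emit:
step_arm([
  [40, 15, 0, 0, 0, 0, 0],
  [40, 45, -2, 0, 0, 0, 0.01],
  [40, 85, -3, 0, 0, 0, 0.01],
  [40, 125, -4, 0, 0, 0, 0.02],
  [40, 165, -5, 0, 0, 0, 0.02],
  [40, 205, -7, 0, 0, 0, 0.03],
  [40, 245, -8, 0, 0, 0, 0.03],
  [40, 280, -9, 0, 0, 0, 0.04],
  [40, 300, -10, 0, 0, 0, 0.043],
  [40, 310, -10.7, 0, 0, 0, 0.043],
])

```text
time_s: 4.35
tcp_pos: [477.8, -33.8, 148.6]
tool_rot: [-2.356, -2.077, 0.001]
force: [0.2, -0.4, -1.2]
gripper_width: 53.6
```

Run:
```python
from h import *
from bench import ctrl,optics
np.set_printoptions(precision=3,suppress=True)
f=optics.grab_frame("wrist");cv2.imwrite("pics/w3.png",f["image"][:,:,::-1])
g=optics.grab_frame("side");cv2.imwrite("pics/d3.png",g["image"][:,:,::-1])
s=ctrl.observe();print(s["time_s"],s["tcp_pos"],s["tool_rot"],s["gripper_width"],s["force"],w2c(s["tcp_pos"]))
t=c2w((-5,-76,0));
print(rel(s,(t[0],t[1],26),down(-.13)))
```

```text
4.45 [478.178 -35.45  148.874] [ 2.357  2.076 -0.001] 53.28780426479804 [-0.332 -0.269 -1.547] [ -5.92  -74.621 148.874]
(array([ -1.37 ,   0.858, 122.875]), array([-0.   ,  0.   ,  0.003]))
```

View pics/d3.png

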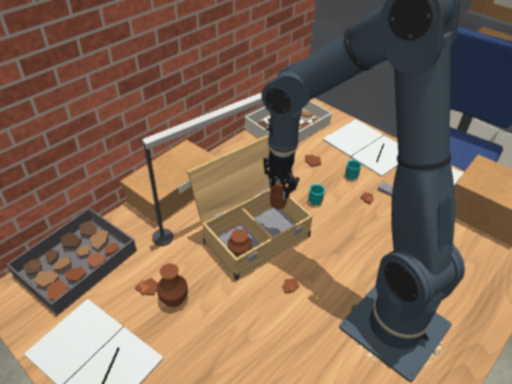

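View pics/w3.png

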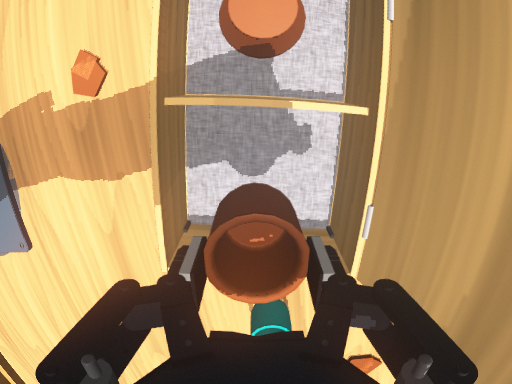

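The beaker is centred over the empty half. I'm lowering it.

Emit:
step_arm([
  [40, -1, 1, 12, 0, 0, 0],
  [40, -1, 1, 32, 0, 0, 0],
  [40, -1, 1, 52, 0, 0, 0],
  [40, -1, 1, 72, 0, 0, 0],
  [40, -1, 1, 90, 0, 0, 0],
  [40, -1, 1, 104, 0, 0, 0],
  [40, -1, 1, 112, 0, 0, 0],
  [40, -1, 1, 117, 0, 0, 0],
  [40, -1, 1, 120, 0, 0, 0],
  [40, -1, 1, 120, 0, 0, 0],
])

```text
time_s: 5.45
tcp_pos: [479.0, -36.8, 28.8]
tool_rot: [2.358, 2.076, -0.001]
force: [0.4, -0.2, -1.2]
gripper_width: 53.1
```

Run:
```python
from bench import ctrl
s=ctrl.observe();print(s["time_s"],s["tcp_pos"],s["gripper_width"],s["force"])
```

```text
5.45 [479.04007381 -36.8422226   28.76551677] 53.08762546925095 [ 0.35268933 -0.19686815 -1.23068102]
```

Emit:
step_arm([
  [40, 0, 0, 1, 0, 0, 0],
  [40, 0, 0, 2, 0, 0, 0],
  [40, 0, 0, 3, 0, 0, 0],
  [40, 0, 0, 4, 0, 0, 0],
  [40, 0, 0, 4.5, 0, 0, 0],
  [40, 0, 0, 5, 0, 0, 0],
  [40, 0, 0, 5, 0, 0, 0],
  [40, 0, 0, 5, 0, 0, 0],
  [40, 0, 0, 5, 0, 0, 0],
  [40, 0, 0, 5, 0, 0, 0],
])

```text
time_s: 6.45
tcp_pos: [479.1, -36.9, 24.8]
tool_rot: [2.357, 2.075, -0.0]
force: [-4.3, 0.5, 16.3]
gripper_width: 53.5
```

Contact with the floor at the expected height (16 N up). I'm releasing and rising.

Emit:
step_arm([
  [56, 0, 0, -1, 0, 0, 0],
  [60, 0, 0, -1, 0, 0, 0],
  [66, 0, 0, -1, 0, 0, 0],
  [72, 0, 0, -1, 0, 0, 0],
  [75, 0, 0, -1, 0, 0, 0],
  [75, 0, 0, -1, 0, 0, 0],
  [75, 0, 0, -10, 0, 0, 0],
  [75, 0, 0, -25, 0, 0, 0],
  [75, 0, 0, -45, 0, 0, 0],
  [75, 0, 0, -70, 0, 0, 0],
])

```text
time_s: 7.45
tcp_pos: [478.5, -36.7, 95.6]
tool_rot: [2.357, 2.076, -0.001]
force: [-0.5, 0.6, -0.7]
gripper_width: 75.3
```

Emit:
step_arm([
  [75, 0, 0, -30, 0, 0, 0],
  [75, 0, 0, -60, 0, 0, 0],
  [75, 0, 0, -90, 0, 0, 0],
  [75, 0, 0, -120, 0, 0, 0],
  [75, 0, 0, -150, 0, 0, 0],
  [75, 0, 0, -180, 0, 0, 0],
  [50, 0, 0, -195, 0, 0, 0],
  [20, 0, 0, -200, 0, 0, 0],
  [0, 0, 0, -200, 0, 0, 0],
  [0, 0, 0, -200, 0, 0, 0],
])

```text
time_s: 8.45
tcp_pos: [478.0, -36.6, 294.8]
tool_rot: [-2.357, -2.076, 0.003]
force: [-1.3, -0.2, -0.3]
gripper_width: 16.6
```

```bash
cat >> h.py <<'E'
def lean(a): # tip pointing along case +x and down, a from vertical; jaws along case y
    z=np.array([np.sin(a),0,-np.cos(a)]);y=np.array([0,1.,0]) if True else None
    M=np.stack([np.cross(y,z),y,z],1);return RC*R.from_matrix(M)
E
python3 - <<'E'
from h import *
from bench import ctrl,optics
np.set_printoptions(precision=3,suppress=True)
f=optics.grab_frame("wrist");cv2.imwrite("pics/w4.png",f["image"][:,:,::-1])
g=optics.grab_frame("side");cv2.imwrite("pics/d4.png",g["image"][:,:,::-1])
s=ctrl.observe();print(s["time_s"],s["tcp_pos"],s["qpos"],s["gripper_width"],s["force"],w2c(s["tcp_pos"]))
r0=R.from_rotvec(s["tool_rot"])
L=lean(np.radians(40));L2=L*R.from_euler('z',np.pi)
for l in (L,L2): print((r0.inv()*l).as_rotvec(), l.as_matrix()[:,2])
E
```

```text
8.55 [478.017 -36.573 294.618] [ 0.296  0.223 -0.401  1.774  0.094  1.166 -0.259] 1.6607524912755052 [-0.355 -1.14  -0.263] [ -5.883 -75.754 294.618]
[-0.532 -0.557 -1.454] [ 0.633 -0.112 -0.766]
[-0.564  0.539  1.547] [ 0.633 -0.112 -0.766]
```

View pics/d4.png

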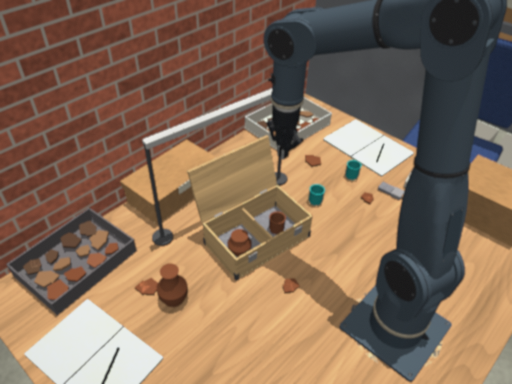

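View pics/w4.png

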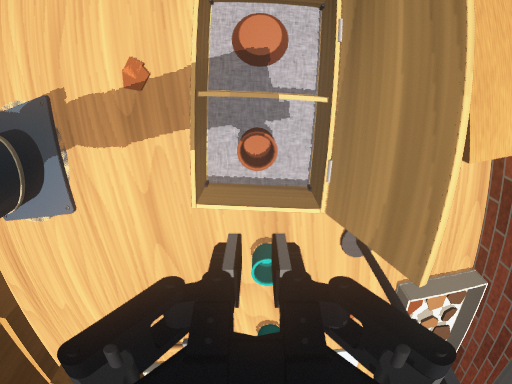

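The beaker stands upright in the empty half, let go. Next I'm planning the lid move.

Run:
```python
from h import *
from bench import ctrl
np.set_printoptions(precision=3,suppress=True)
f=load("f_w1.pkl");Rm=cv2.Rodrigues(np.array(f["rvec"],float))[0];c=-Rm.T@np.array(f["tvec"]).ravel()
print("cam in tool",down(-.085).inv().apply(c-np.array([461.7,-346.2,119.5])))
s=ctrl.observe()
for a in (35,40):
  L=lean(np.radians(a))
  for p in [(20,-30,340),(80,-30,330),(178,0,305),(178,0,250)]:
    print(a,p,c2w(p),rel(s,c2w(p),L), np.hypot(*c2w(p)[:2]))
```

```text
cam in tool [  87.459    1.661 -169.475]
35 (20, -30, 340) [511.471   3.976 340.   ] (array([ 44.407,  27.961, -45.488]), array([-0.466, -0.488, -1.47 ])) 511.4867407571594
35 (80, -30, 330) [570.555  -6.47  330.   ] (array([ 41.515,  87.913, -35.622]), array([-0.466, -0.488, -1.47 ])) 570.5915672525806
35 (178, 0, 305) [672.281   6.009 305.   ] (array([ 66.766, 187.306, -10.874]), array([-0.466, -0.488, -1.47 ])) 672.3081760570407
35 (178, 0, 250) [672.281   6.009 250.   ] (array([ 66.817, 187.432,  44.126]), array([-0.466, -0.488, -1.47 ])) 672.3081760570407
40 (20, -30, 340) [511.471   3.976 340.   ] (array([ 44.407,  27.961, -45.488]), array([-0.532, -0.557, -1.454])) 511.4867407571594
40 (80, -30, 330) [570.555  -6.47  330.   ] (array([ 41.515,  87.913, -35.622]), array([-0.532, -0.557, -1.454])) 570.5915672525806
40 (178, 0, 305) [672.281   6.009 305.   ] (array([ 66.766, 187.306, -10.874]), array([-0.532, -0.557, -1.454])) 672.3081760570407
40 (178, 0, 250) [672.281   6.009 250.   ] (array([ 66.817, 187.432,  44.126]), array([-0.532, -0.557, -1.454])) 672.3081760570407
```

Run:
```python
from h import *
from bench import ctrl
np.set_printoptions(precision=3,suppress=True)
s=ctrl.observe();print(rel(s,c2w((80,0,397)),lean(np.radians(40))))
```

```text
(array([  71.418,   89.21 , -102.654]), array([-0.532, -0.557, -1.454]))
```

Emit:
step_arm([
  [0, 5, 0, -20, -0.04, -0.04, -0.11],
  [0, 10, 5, -40, -0.09, -0.09, -0.23],
  [0, 18, 12, -60, -0.13, -0.14, -0.35],
  [0, 25, 20, -80, -0.18, -0.18, -0.47],
  [0, 32, 30, -95, -0.22, -0.23, -0.59],
  [0, 40, 40, -103, -0.26, -0.27, -0.71],
  [0, 48, 50, -103, -0.31, -0.32, -0.83],
  [0, 55, 60, -103, -0.35, -0.37, -0.95],
  [0, 62, 72, -103, -0.4, -0.41, -1.07],
  [0, 68, 82, -103, -0.44, -0.46, -1.19],
])

```text
time_s: 9.55
tcp_pos: [568.3, 21.2, 396.5]
tool_rot: [0.583, 2.479, -0.069]
force: [-0.4, -0.5, 0.2]
gripper_width: -0.0
```

Run:
```python
from h import *
from bench import ctrl
np.set_printoptions(precision=3,suppress=True)
s=ctrl.observe();print(s["time_s"],s["qpos"],s["force"],w2c(s["tcp_pos"]),rel(s,c2w((80,0,397)),lean(np.radians(40))))
```

```text
9.55 [ 0.184  0.022 -0.56   1.91   0.538  0.806  0.438] [-0.401 -0.506  0.184] [ 72.961  -3.134 396.472] (array([-5.043,  4.879,  3.226]), array([-0.094, -0.095, -0.257]))
```

Emit:
step_arm([
  [0, -2, 2, 1, -0.04, -0.04, -0.11],
  [0, -4, 4, 2, -0.08, -0.08, -0.21],
  [0, -5, 4.9, 3.2, -0.094, -0.095, -0.257],
  [0, -5, 4.9, 3.2, -0.094, -0.095, -0.257],
  [0, -5, 4.9, 3.2, -0.094, -0.095, -0.257],
  [0, -5, 4.9, 3.2, -0.094, -0.095, -0.257],
  [0, -5, 4.9, 3.2, -0.094, -0.095, -0.257],
  [0, -5, 4.9, 3.2, -0.094, -0.095, -0.257],
  [0, -5, 4.9, 3.2, -0.094, -0.095, -0.257],
  [0, -5, 4.9, 3.2, -0.094, -0.095, -0.257],
])

```text
time_s: 10.55
tcp_pos: [575.8, 23.1, 397.0]
tool_rot: [0.214, 2.435, -0.078]
force: [0.2, -0.0, 0.6]
gripper_width: 0.4
```

Run:
```python
from h import *
from bench import ctrl,optics
np.set_printoptions(precision=3,suppress=True)
f=optics.grab_frame("wrist");cv2.imwrite("pics/w5.png",f["image"][:,:,::-1])
g=optics.grab_frame("side");pickle.dump(g,open("f_d5.pkl","wb"));im=cv2.resize(g["image"][60:290,100:400],None,fx=2.5,fy=2.5)
cv2.imwrite("pics/d5.png",im[:,:,::-1])
s=ctrl.observe();L=lean(np.radians(40));print(s["time_s"],s["qpos"],s["force"],w2c(s["tcp_pos"]))
for p in [(80,0,397),(203,0,250),(188,0,250),(100,0,250)]:print(rel(s,c2w(p),L))
```

```text
10.65 [ 0.217 -0.028 -0.531  2.019  0.556  0.584  0.697] [-0.028  1.145  0.024] [ 79.962   0.058 397.018]
(array([-0.017, -0.058,  0.039]), array([-0.,  0., -0.]))
(array([  0.288,  -0.038, 191.71 ]), array([-0.,  0., -0.]))
(array([ 11.777,  -0.044, 182.066]), array([-0.,  0., -0.]))
(array([ 79.177,  -0.082, 125.487]), array([-0.,  0., -0.]))
```

View pics/d5.png

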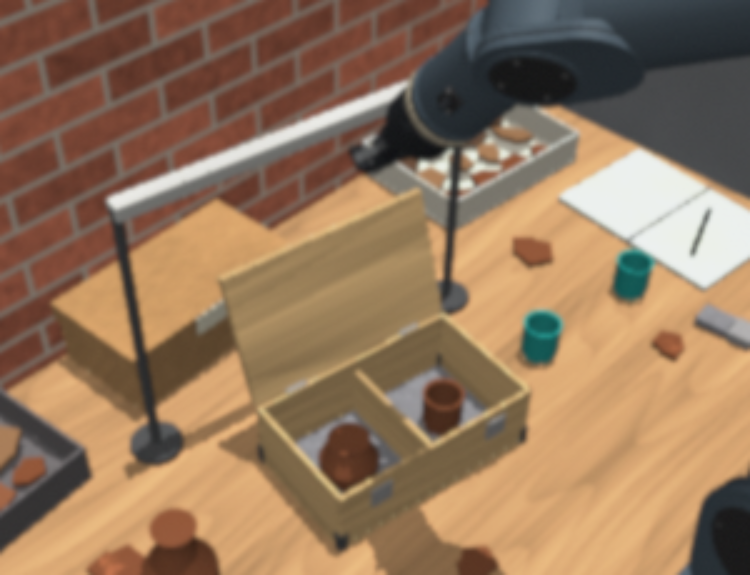

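View pics/w5.png

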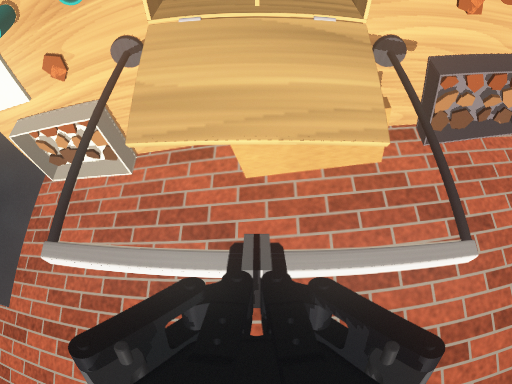

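The hand is centred on the lid. The bar appears around row 260, and the lid's edge around row 145. I'm sliding in along the tool axis, first halfway.

Emit:
step_arm([
  [0, 0, 0, 12, 0, 0, 0],
  [0, 0, 0, 24, 0, 0, 0],
  [0, 0, 0, 36, 0, 0, 0],
  [0, 0, 0, 48, 0, 0, 0],
  [0, 0, 0, 60, 0, 0, 0],
  [0, 0, 0, 72, 0, 0, 0],
  [0, 0, 0, 84, 0, 0, 0],
  [0, 0, 0, 96, 0, 0, 0],
  [0, 0, 0, 105, 0, 0, 0],
  [0, 0, 0, 110, 0, 0, 0],
])

```text
time_s: 11.65
tcp_pos: [645.6, 10.7, 312.0]
tool_rot: [0.215, 2.436, -0.078]
force: [-0.3, 0.9, 0.3]
gripper_width: -0.2
```

Run:
```python
from h import *
from bench import ctrl,optics
np.set_printoptions(precision=3,suppress=True)
f=optics.grab_frame("scene");im=cv2.resize(f["image"][80:240,190:400],None,fx=3.5,fy=3.5)
cv2.imwrite("pics/s6.png",im[:,:,::-1])
g=optics.grab_frame("side");im=cv2.resize(g["image"][60:290,100:400],None,fx=2.5,fy=2.5)
cv2.imwrite("pics/d6.png",im[:,:,::-1])
s=ctrl.observe();L=lean(np.radians(40));print(s["time_s"],s["qpos"],s["force"],w2c(s["tcp_pos"]))
for p in [(203,0,250)]:print(rel(s,c2w(p),L))
```

```text
11.75 [ 0.159  0.175 -0.481  2.058  0.964  0.458  0.321] [-0.514  0.283  0.272] [150.742  -0.015 312.132]
(array([-0.156,  0.033, 81.186]), array([-0.   , -0.001, -0.   ]))
```

View pics/d6.png

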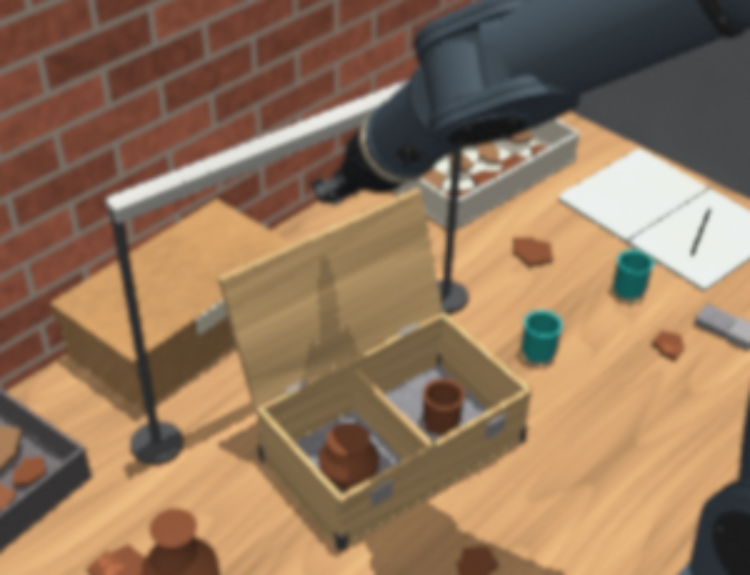

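View pics/s6.png

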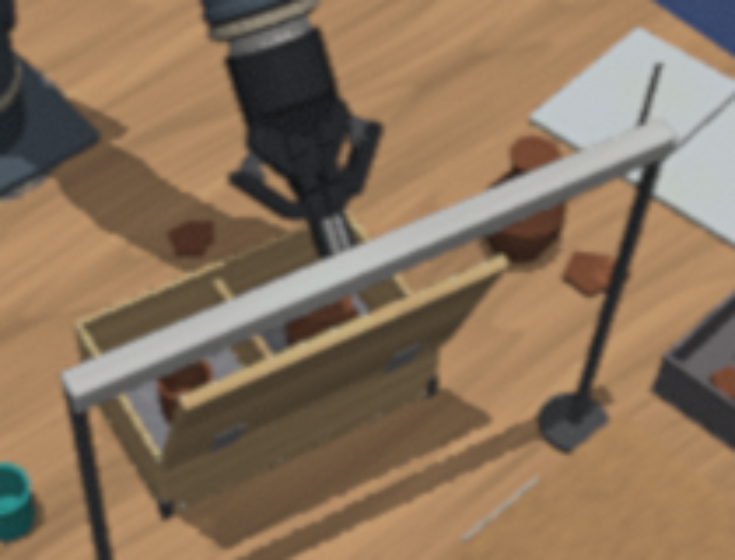

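The fingers are clear of both the lid and the bar. I'm continuing in.

Emit:
step_arm([
  [0, 0, 0, 10, 0, 0, 0],
  [0, 0, 0, 20, 0, 0, 0],
  [0, 0, 0, 30, 0, 0, 0],
  [0, 0, 0, 40, 0, 0, 0],
  [0, 0, 0, 50, 0, 0, 0],
  [0, 0, 0, 60, 0, 0, 0],
  [0, 0, 0, 68, 0, 0, 0],
  [0, 0, 0, 75, 0, 0, 0],
  [0, 0, 0, 81, 0, 0, 0],
  [0, 0, 0, 81, 0, 0, 0],
])

```text
time_s: 12.75
tcp_pos: [696.8, 1.5, 249.6]
tool_rot: [0.215, 2.437, -0.078]
force: [0.5, 0.0, -0.3]
gripper_width: -0.0
```

Run:
```python
from h import *
from bench import ctrl,optics
np.set_printoptions(precision=3,suppress=True)
f=optics.grab_frame("scene");im=cv2.resize(f["image"][80:240,190:400],None,fx=3.5,fy=3.5)
cv2.imwrite("pics/s7.png",im[:,:,::-1])
g=optics.grab_frame("side");im=cv2.resize(g["image"][60:290,100:400],None,fx=2.5,fy=2.5)
cv2.imwrite("pics/d7.png",im[:,:,::-1])
s=ctrl.observe();L=lean(np.radians(40));print(s["time_s"],s["qpos"],s["force"],w2c(s["tcp_pos"]))
for p in [(180,0,250),(140,0,254),(100,0,260),(80,0,265),(80,0,365)]:print(rel(s,c2w(p),L))
```

```text
12.85 [ 0.085  0.322 -0.377  2.05   1.277  0.393  0.038] [-1.093 -0.221 -0.627] [202.702  -0.029 250.158]
(array([ 17.503,   0.018, -14.459]), array([-0.   , -0.001, -0.   ]))
(array([ 45.595,  -0.002, -43.214]), array([-0.   , -0.001, -0.   ]))
(array([ 72.403,  -0.021, -73.501]), array([-0.   , -0.001, -0.   ]))
(array([ 84.522,  -0.03 , -90.178]), array([-0.   , -0.001, -0.   ]))
(array([  20.3  ,   -0.021, -166.831]), array([-0.   , -0.001, -0.   ]))
```

View pics/d7.png

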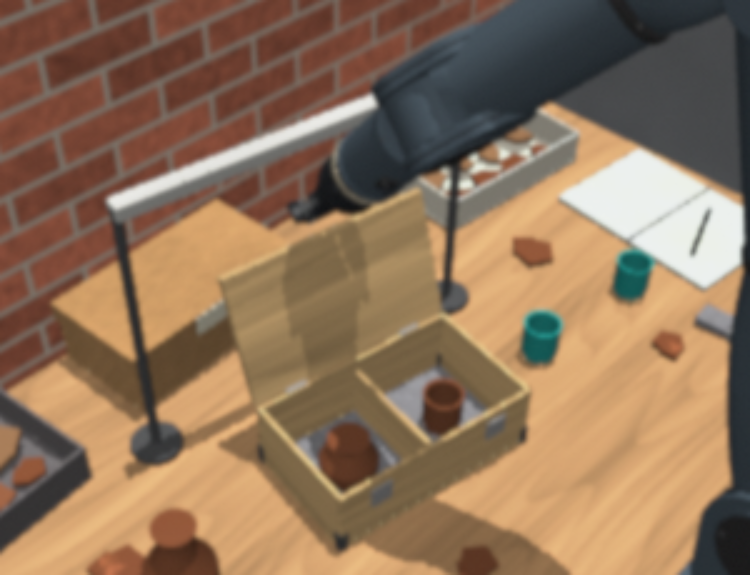

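View pics/s7.png

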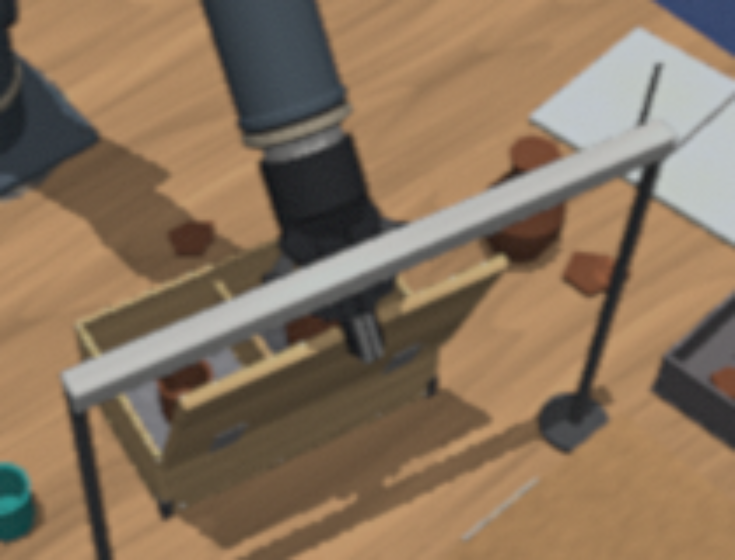

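The fingers are behind the lid's edge and under the bar, with no contact. Now I'm pulling the edge towards the robot.

Emit:
step_arm([
  [0, 8, 0, -6, 0, 0, 0],
  [0, 16, 0, -13, 0, 0, 0],
  [0, 24, 0, -21, 0, 0, 0],
  [0, 33, 0, -30, 0, 0, 0],
  [0, 42, 0, -38, 0, 0, 0],
  [0, 51, 0, -46, 0, 0, 0],
  [0, 60, 0, -54, 0, 0, 0],
  [0, 69, 0, -62, 0, 0, 0],
  [0, 78, 0, -70, 0, 0, 0],
  [0, 83, 0, -75, 0, 0, 0],
])

```text
time_s: 13.85
tcp_pos: [584.9, 21.4, 253.8]
tool_rot: [0.214, 2.438, -0.078]
force: [0.1, -0.2, 0.2]
gripper_width: 0.1
```

Run:
```python
from h import *
from bench import ctrl,optics
np.set_printoptions(precision=3,suppress=True)
g=optics.grab_frame("side");im=cv2.resize(g["image"][60:290,100:400],None,fx=2.5,fy=2.5)
cv2.imwrite("pics/d8.png",im[:,:,::-1])
s=ctrl.observe();L=lean(np.radians(40));print(s["time_s"],s["force"],w2c(s["tcp_pos"]))
```

```text
13.9 [-2.324 -0.072 -0.453] [ 88.859   0.015 253.964]
```

View pics/d8.png

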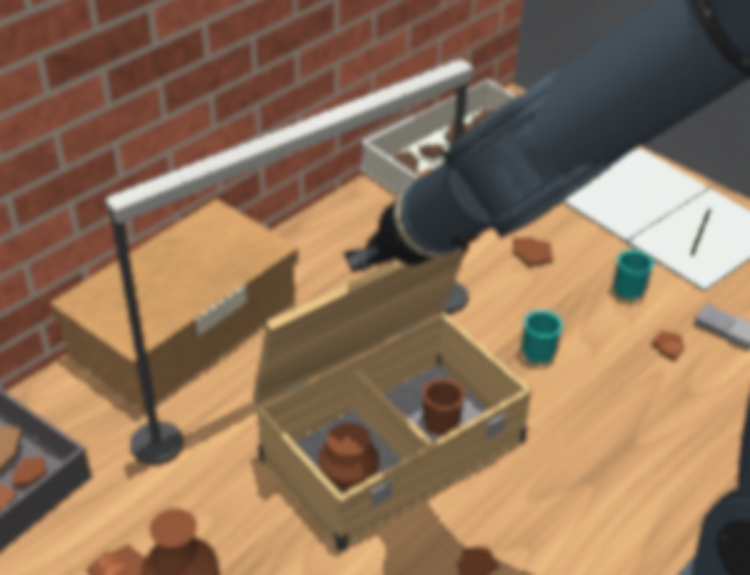

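The lid is past upright and leaving the fingers. I'm lifting the hand straight up and away.

Emit:
step_arm([
  [0, -8, 0, -10, 0, 0, 0],
  [0, -18, 0, -22, 0, 0, 0],
  [0, -28, 0, -34, 0, 0, 0],
  [0, -40, 0, -47, 0, 0, 0],
  [0, -50, 0, -60, 0, 0, 0],
  [0, -58, 0, -69, 0, 0, 0],
  [0, -64, 0, -76, 0, 0, 0],
  [0, -64, 0, -76, 0, 0, 0],
  [0, -64, 0, -76, 0, 0, 0],
  [0, -64, 0, -76, 0, 0, 0],
])

```text
time_s: 14.9
tcp_pos: [584.5, 21.4, 352.4]
tool_rot: [0.213, 2.439, -0.078]
force: [0.4, 0.3, 0.3]
gripper_width: -0.2
```

Emit:
step_arm([
  [0, 0, 0, 0, 0, 0, 0],
  [0, 0, 0, 0, 0, 0, 0],
  [0, 0, 0, 0, 0, 0, 0],
  [0, 0, 0, 0, 0, 0, 0],
  [0, 0, 0, 0, 0, 0, 0],
  [0, 0, 0, 0, 0, 0, 0],
  [0, 0, 0, 0, 0, 0, 0],
  [0, 0, 0, 0, 0, 0, 0],
  [0, 0, 0, 0, 0, 0, 0],
  [0, 0, 0, 0, 0, 0, 0],
])

```text
time_s: 15.9
tcp_pos: [584.5, 21.4, 352.4]
tool_rot: [0.213, 2.439, -0.078]
force: [0.5, -0.4, 0.7]
gripper_width: 0.2
```

Run:
```python
from h import *
from bench import ctrl,optics
np.set_printoptions(precision=3,suppress=True)
g=optics.grab_frame("side");im=cv2.resize(g["image"][60:290,100:400],None,fx=2.5,fy=2.5)
cv2.imwrite("pics/d9.png",im[:,:,::-1])
g=optics.grab_frame("wrist");cv2.imwrite("pics/w9.png",g["image"][:,:,::-1])
s=ctrl.observe();print(s["time_s"],s["force"],w2c(s["tcp_pos"]))
```

```text
16.0 [ 0.01   0.491 -0.414] [ 88.904  -0.06  352.377]
```

View pics/d9.png

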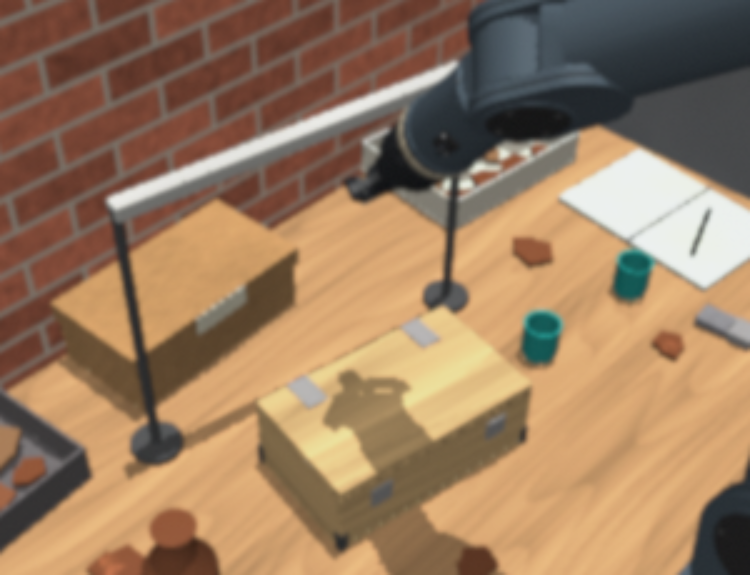

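View pics/w9.png

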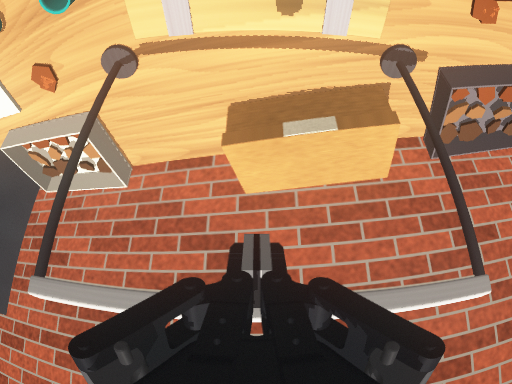

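The lid is flat shut, the jug stands, and the hand is free in the air. I'm handing in.

```bash
python3 -c "
from bench import ctrl
print(ctrl.close_job())"
```

```text
the job is handed in; nothing more can be done
None
```

The beaker stands in the empty half of the case and the lid is shut. I handed the job in at about 16 s of the 61 s allowed.

- **Beaker:** I picked it from between the turquoise look-alikes, set it on the floor of the −y half near its centre, then let go and rose. The last view before shutting the lid showed it upright.
- **Lid:** With shut fingers leaned 40° under the bar, I pulled the edge past upright, stopped and lifted away. It fell shut by itself. No significant force was seen on the tool.
- **Last checks:** The side view shows the lid flat on the rim and the jug standing. The hand is clear, about 240 mm above the lid, with a force reading near zero.
- **Not checked:** I could not see the beaker or the jar once the lid was shut. Both stood upright in the last open view.
- **Disagreements:** Rim corners measured in the side view gave the case up to about 12 mm smaller than stated. I took its centre from both views, and the lid corners agreed with that. The two views of the lamp bar missed each other by 8 mm. Neither affected the result.

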